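# Restock the amber bottle lane first-in-first-out

### The arm

A 6-joint arm with a two-finger parallel gripper is mounted at the origin on a cart in front of the work surface, level with it; the furniture and walls round the work are solid. World frame = base frame: x ahead of the robot, y to its left, z up, the work surface at z = 0. Lengths are in mm, angles in degrees, forces in N, time in s.
With the tool pointing down it reaches from about 300 to 875 mm from the base axis. Payload 6.4 kg.
Tool frame: the origin (TCP) lies on the centre line of the jaws, within the pads' length; the fingertips stand 8 mm ahead of it and the grasp point (between the pads) lies 11 mm behind it; y points along the fingers, x is the direction in which the jaws open and shut, and the axes are right-handed (so a half turn about y gives the same grasp; the last joint's range is limited). The gripper opens to 85 mm and grips with 20 to 120 N. Pads are 22 mm wide; open, the fingers measure 114 mm over their backs; the gripper's body (76 mm by 85 mm) begins 54 mm behind the grasp point. The pads swing forward as they close: fully open they stand 13 mm farther back than shut.
Start: joints at [-84.528, 10.359, 92.074, -0, 77.567, -11.82], TCP at [170.929, -549.021, 211.488] pointing down, gripper open.
Joint ranges: [-171.53, 171.53], [-51.25, 118.39], [17.06, 147.69], [-65.23, 245.23], [0, 150.52], [-178.68, 178.68]. Speed limits (degrees/s): [147.25, 147.25, 172.46, 180, 180, 180].

### API

Orientations are given as [roll, pitch, yaw] about the fixed x, y, z axes, in that order (R = Rz(yaw) Ry(pitch) Rx(roll)).
In Python, from station import get_obs, read_camera, camera_info, job_done, look_for gives the robot as it stands. The module is installed in compiled form; this text tells all that it offers.
- The arm moves only by the tool play_rows, never from a script. Its argument "motion" is a list of rows, each an object of numbers: "dx", "dy", "dz": the shift along the tool's x, y, z in mm; "turn": the turn about the tool's y in degrees; "jaw": the closure, from 0 (fully open) to 1 (shut). A call has exactly 5 rows; each row shifts and turns the commanded pose from where the row before left it, along the tool's axes as they then stand; what a row does not reach is not made up. A row lasts 1/10 s, in which the tool goes at most 50 mm and 8.59 degrees, less where a joint would pass 70% of its speed; a pose out of reach is approached as far as the arm can. A call with a gripper value outside its range is refused whole. The fingers move at their own pace and stop on an object; the grip force is fixed at half the most. Time passes only in rows, so rows that do not move let the fingers close, or fill a call up. It gives the time, the measured TCP pose, the force and the opening at its end, in the units of the state.
- get_obs(): the state, without advancing time (a new reading comes with each control period).
- read_camera(name): name is "side" or "top" or "wrist"; returns the picture (420x560x3 uint8, red, green, blue); there is no depth.
- camera_info(name): a dict with "camera_matrix" (3x3 intrinsics, pixels), "world_to_cam" (4x4, takes a point from world to camera coordinates). Camera axes: x right, y down, z forward; pixel columns grow to the right and rows downward; lengths in mm; the calibration is good to about 2 mm. The wrist camera is an equidistant fisheye: a pixel r from the principal point sees the ray r / f radians off the axis. A picture is of the moment at which its call begins: read the wrist's pose just before it. camera_info takes no time and is no camera call; for the wrist camera it gives the pose at the moment of the call.
- job_done(): hands the job in, once; it reports no verdict.
Trained networks look in the newest picture that a camera, given by its name, has taken for a name from the list of things; names that differ only in an ending like _2 or _b are one class to them, and where a whole thing is asked for, a point or a joint stands for the part that bears it (a point fixed in the world has none). Each returns a list of dicts, best first, with "p" (0 to 1); they miss things now and then, are a little off and sometimes report something else, mostly with a low value. They report only what shows in the picture. A call takes as long as a camera call. They do not tell look-alikes from the thing itself.
- look_for(camera, thing): "rect" ([left, top, width, height] in pixels, round what is visible of it).
The state is a dict: "time_s": time; "joint_pos": joint angles; "qd": joint speeds; "effort": joint torques, N m; "tcp_pos": TCP position; "tcp_rot": TCP orientation; "force": force on the tool from outside, world axes, zero at the start; "moment": the same for the moment, N m; "gripper_width": opening from 0.0 (shut) to 1.0 (fully open).
Only numpy, scipy, OpenCV 4.12 (cv2) and the standard library are available. Lean on these libraries where they do the work, as an engineer would, in place of code of your own. Each camera call takes 0.05 s, during which the arm holds its last target.

### The job

Restock the wide lane of the bench rack first in, first out: first bring the two old amber bottles forward in their present order, right up against the clear front stop and each other, then stand the new amber bottle upright in the lane behind them. Finally slide the blue follower of that lane forward so that the row is held snug, leaving the small dropper bottles in the narrow lane, the beaker and the flask where they are.

Things in the scene. Friction and masses are not known exactly. Their poses are not given: they have to be found in the camera images.
- rack: White steel bench rack, two lanes, 276 (x) x 130 (y) mm, fixed to the bench. Origin: centre of its underside; +x points from its front (robot side) to its back, +y to its left. Wide left lane (amber bottles): 66 mm clear, centre at y = +29 mm, floor 10 mm above the bench. Narrow right lane: 36 mm, centre y = -44 mm. Lane walls 3 mm sheet with rolled 5 mm edge, tops 38 mm above the bench.
- lane_stop (a point): Point on the wide lane's floor, on its centre line, at the inner face of its clear front stop (the stop is a 4 mm thick clear plate reaching 34 mm above the lane floor). Axes as the rack's: +x runs along the lane to its rear. The follower's face is 212 mm from here when the follower is fully back.
- follower (a joint): Slide of the wide lane's blue follower, m: 0 = fully back, grows as it moves forward towards the front stop (up to 0.200). It slides either way by hand and stays where it is left; moving it takes about 3 N, plus up to 2 N for each bottle it pushes. Pulled forward, it pushes the bottles in the lane upright before it; a bottle gripped high up and dragged along the floor tends to tip.
- follower_face (a point): On the lane floor, middle of the follower's flat front face (62 mm wide, 73 mm tall plate, 4 mm thick); axes as the rack's, the face looks along -x. It moves with the follower.
- follower_grip (a point): Middle of the top edge of the follower's upright grip fin, 104 mm above the bench. The fin stands centred 29 mm behind the face, is 28 mm long (x) and 18 mm thick (y); its two sides are free from 48 mm above the bench upwards. It moves with the follower.
- old_front: Old amber bottle with black cap, the one nearer the front stop: 56 mm diameter, 105 mm tall, about 0.17 kg, plain cylinder below 75 mm of its height (grasp it there or push it). Origin: centre of its underside, z up.
- old_rear: Old amber bottle, the same kind, standing behind old_front in the wide lane. Origin: centre of its underside, z up.
- new_bottle: New amber bottle, the same kind, standing alone on the bench to the left of the rack (a similar one far back among other bottles is not meant). Origin: centre of its underside, z up.
- dropper_1: Small white dropper bottle with red cap, 29 mm diameter, 62 mm tall, front of the narrow lane; a small blue follower of its own (top 66 mm above the bench) stands behind the two. Leave alone. Origin: centre of its underside.
- dropper_2: The same, behind dropper_1; leave alone. Origin: centre of its underside.
- beaker: Clear glass beaker, 57 mm diameter, 72 mm tall, on the bench behind the new bottle; leave alone. Origin: under its centre.
- flask: Conical flask with pale liquid look, 68 mm diameter, 104 mm tall, on the bench at the back left; leave alone. Origin: centre of its underside.
Things that resemble listed ones, but are neither listed nor needed, are in the scene too. Leave any purple or red look-alike of the old_rear alone.

How it is judged (in metres and radians):
On the way, in this order (a step that is already met when the one before it is completed fails the run):
1. the two old bottles stand forward in their order: the front one within 12 mm of the front stop, the other within 12 mm of it (x of old_front in the frame of lane_stop between 0.02 and 0.04 m and horizontal distance between old_front and old_rear below 0.068 m and x of old_rear in the frame of lane_stop above 0.07 m), for 0.2 s.
2. the new bottle stands upright on the lane floor behind the old ones (x of new_bottle in the frame of lane_stop above 0.125 m and y of new_bottle in the frame of lane_stop between -0.01 and 0.01 m and z of new_bottle in the frame of lane_stop below 0.005 m and angle between new_bottle's own z axis and vertical below 0.1 rad), for 0.2 s.
At the end, for the whole second after the job is handed in: In the wide lane, from the front: old_front within 7 mm of the clear stop, old_rear within 7 mm of it, new_bottle within 7 mm of old_rear, the follower's face within 8 mm of new_bottle; all three upright (tilt under 0.06 rad), standing on the lane floor and at rest (x of old_front in the frame of lane_stop between 0.02 and 0.035 m and x of old_rear in the frame of lane_stop above 0.07 m and x of new_bottle in the frame of lane_stop above 0.125 m and horizontal distance between old_front and old_rear below 0.063 m and horizontal distance between old_rear and new_bottle below 0.063 m and x of new_bottle in the frame of follower_face above -0.036 m and y of new_bottle in the frame of lane_stop between -0.01 and 0.01 m and z of each of old_front, old_rear, new_bottle in the frame of lane_stop below 0.004 m and angle between each of old_front, old_rear, new_bottle's own z axis and vertical below 0.06 rad and linear speed of each of old_front, old_rear, new_bottle below 0.01 m/s); the robot touches nothing.
It fails at once if an amber bottle is tipped over (angle between any of old_front, old_rear, new_bottle's own z axis and vertical above 0.6 rad).
It fails at once if a dropper bottle, the beaker or the flask is moved by more than 20 mm (distance of any of dropper_1, dropper_2, beaker, flask from where it was at the start of the episode above 0.02 m).
It also fails if it takes over 67 s, if anything falls off the work surface, if the arm or the gripper's body presses on something with over 40 N, if the wrist force passes 120 N, or if a joint passes its speed limit or range.

## Working session

There is one attempt and no reset: what is moved stays moved. The work goes in short steps, Python scripts to look and compute and a tool call to move; the robot and the scene stay as the last step left them, time stands still between calls to the robot, and variables do not carry over. Pictures are saved under pics/ and viewed, and the job is handed in when it is done.

Besides the shell and the picture viewer there is one more tool, called after ">>>" by a JSON object that holds its "name" and its "arguments", one argument or row to a line. play_rows: Moves the arm, as the interface text tells. Its arguments: {"type":"object","properties":{"motion":{"type":"array"}},"required":["motion"]}

```bash
mkdir -p pics; python3 - <<'E'
from station import *
import cv2,numpy as np
o=get_obs(); print(o)
for c in ["side","top","wrist"]:
    i=camera_info(c); print(c,np.round(i["camera_matrix"],1).tolist(),np.round(i["world_to_cam"],4).tolist())
    im=read_camera(c); cv2.imwrite(f"pics/{c}0.png",im[:,:,::-1])
E
```

```text
{'time_s': 0.0, 'joint_pos': array([-8.45293501e+01,  1.04025327e+01,  9.21301833e+01,  3.65342662e-04,
        7.75681604e+01, -1.18191561e+01]), 'qd': array([-0.03217917,  0.00037063,  0.06518598,  0.08433579, -0.05619295,
       -0.05986104]), 'effort': array([-8.10332385e-04, -4.44880342e+01, -3.51330936e+01, -3.58572470e-04,
        9.04576562e-03, -2.28732932e-05]), 'tcp_pos': array([ 170.86464728, -548.42204514,  210.5903381 ]), 'tcp_rot': array([-89.97898906,   0.09866468, -72.71025488]), 'force': array([-1.3675561 ,  0.02932496,  0.71455548]), 'moment': array([-0.01414559,  0.00655991,  0.00491172]), 'gripper_width': 0.9994858929162899}
side [[425.1, 0.0, 274.5], [0.0, 425.1, 212.0], [0.0, 0.0, 1.0]] [[0.858, -0.513, -0.0262, -316.4945], [-0.2592, -0.3884, -0.8843, 318.1338], [0.4435, 0.7655, -0.4662, 466.7301], [0.0, 0.0, 0.0, 1.0]]
top [[479.2, 0.0, 273.9], [0.0, 479.2, 197.7], [0.0, 0.0, 1.0]] [[-0.0473, -0.9989, -0.0006, 281.5298], [-0.976, 0.0464, -0.2127, 536.0083], [0.2125, -0.0095, -0.9771, 937.7607], [0.0, 0.0, 0.0, 1.0]]
wrist [[325.2, 0.0, 276.4], [0.0, 325.2, 212.2], [0.0, 0.0, 1.0]] [[0.2967, -0.955, -0.0014, -573.9089], [-0.9121, -0.2838, 0.2959, -38.4117], [-0.283, -0.0865, -0.9552, 379.896], [0.0, 0.0, 0.0, 1.0]]
```

View pics/side0.png

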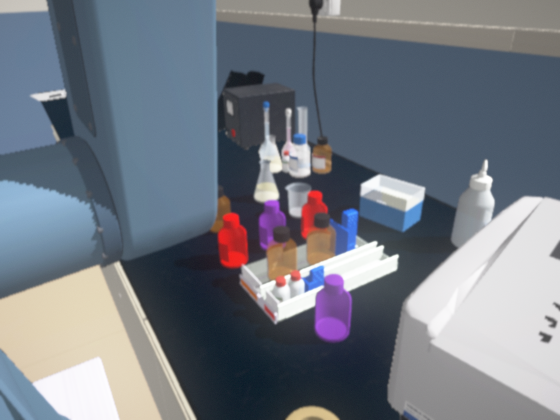

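View pics/top0.png

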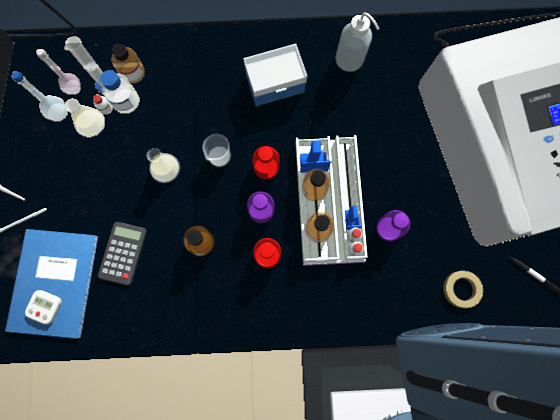

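View pics/wrist0.png

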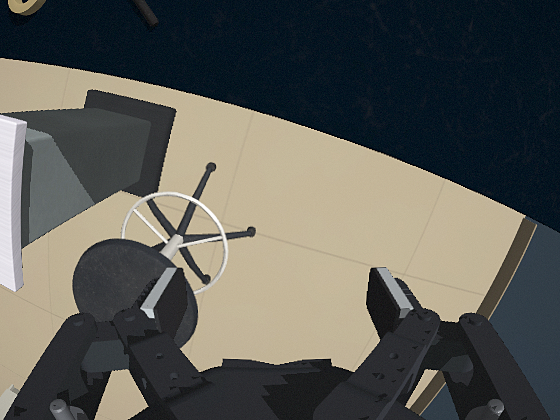

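```bash
python3 - <<'E'
from station import *
import numpy as np
for c in ["side","top"]:
    for t in ["old_front","new_bottle","rack","follower","follower_grip","dropper_1","beaker","flask"]:
        print(c,t,[(np.round(r["rect"]).astype(int).tolist(),round(r["p"],2)) for r in look_for(c,t)])
print(get_obs()['time_s'])
E
```

```text
side old_front []
side new_bottle [([210, 181, 25, 52], 0.78)]
side rack [([241, 210, 155, 110], 0.71)]
side follower [([328, 210, 29, 48], 0.8)]
side follower_grip []
side dropper_1 [([286, 272, 19, 27], 0.87), ([270, 278, 23, 26], 0.65), ([330, 205, 27, 48], 0.48), ([256, 159, 25, 42], 0.28)]
side beaker [([286, 178, 23, 39], 0.93)]
side flask [([256, 161, 26, 38], 0.66)]
top old_front [([307, 209, 28, 32], 0.64)]
top new_bottle [([184, 228, 30, 29], 0.74)]
top rack [([293, 132, 73, 134], 0.84), ([299, 141, 30, 32], 0.71)]
top follower []
top follower_grip [([302, 145, 28, 28], 0.76)]
top dropper_1 [([349, 244, 12, 12], 0.64), ([347, 227, 14, 17], 0.52)]
top beaker [([201, 133, 31, 31], 0.6), ([302, 141, 30, 28], 0.19)]
top flask [([143, 146, 37, 39], 0.89)]
0.95
```

```bash
cat > h.py <<'E'
import numpy as np,cv2
from station import *
def P(c,pt,info=None):
    i=info or camera_info(c); W=i["world_to_cam"];K=i["camera_matrix"]
    p=W@np.append(pt,1); q=K@p[:3]; return q[:2]/q[2]
def U(c,uv,z):
    i=camera_info(c); W=np.array(i["world_to_cam"]);K=np.array(i["camera_matrix"])
    d=W[:3,:3].T@np.linalg.solve(K,[uv[0],uv[1],1]); o=-W[:3,:3].T@W[:3,3]
    return o+d*(z-o[2])/d[2]
def crop(src,x0,y0,w,h,s,out):
    im=cv2.imread(src) if isinstance(src,str) else src[:,:,::-1]
    cv2.imwrite(out,cv2.resize(im[y0:y0+h,x0:x0+w],None,fx=s,fy=s,interpolation=cv2.INTER_CUBIC))
E
python3 - <<'E'
from h import *
crop("pics/top0.png",290,125,80,150,4,"pics/ct1.png")
crop("pics/top0.png",170,215,130,60,6,"pics/ct2.png")
crop("pics/side0.png",195,170,215,150,3.7,"pics/cs1.png")
for c in("top","side"):
    W=camera_info(c)["world_to_cam"]; print(-W[:3,:3].T@W[:3,3])
E
```

```text
[ 337.24037211  265.24350102 1030.4726692 ]
[ 147.03502556 -396.08776628  490.6220856 ]
```

View pics/ct1.png

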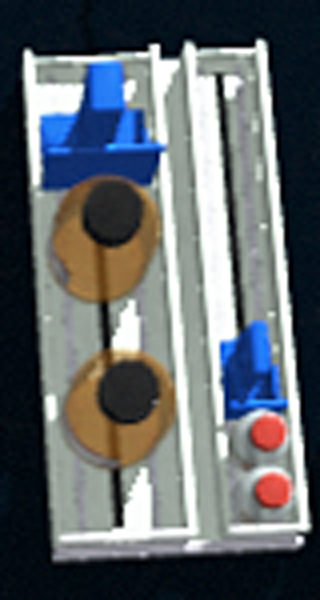

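View pics/ct2.png

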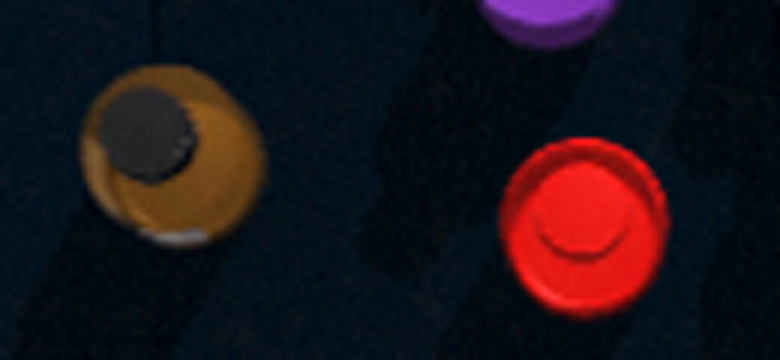

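View pics/cs1.png

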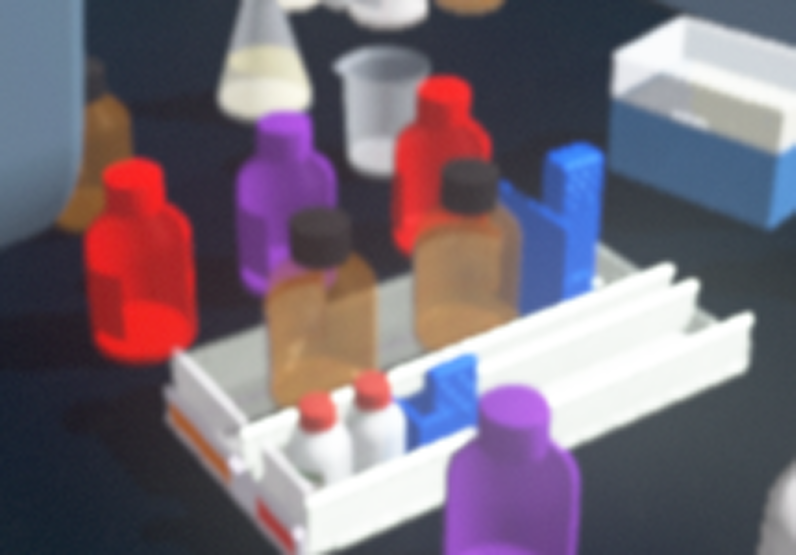

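```bash
cat >> h.py <<'E'
def c1(p): return np.array([290+(p[0]+.5)/4-.5,125+(p[1]+.5)/4-.5])
def c2(p): return np.array([170+(p[0]+.5)/6-.5,215+(p[1]+.5)/6-.5])
E
python3 - <<'E'
from h import *
for n,p in dict(FL=(54,545),BL=(25,50),BR=(266,42),FR=(309,532)).items(): print(n,U("top",c1(p),38).round(1))
for n,p in dict(rear=(112,212),front=(129,392)).items(): print(n,U("top",c1(p),115).round(1))
print("new",U("top",c2((148,130)),105).round(1), "red",U("top",c2((582,207)),105).round(1))
f=U("top",c1((105,66)),104);print("fin back top",f.round(1))
print("face top L,R",U("top",c1((43,152)),83),U("top",c1((160,150)),83))
print("slot",U("top",c1((100,300)),10),U("top",c1((113,530)),10))
E
```

```text
FL [417.2 201.8  38. ]
BL [685.8 201.4  38. ]
BR [684.1  69.9  38. ]
FR [417.6  70.1  38. ]
rear [572.8 168.3 115. ]
front [482.7 166.1 115. ]
new [469.3 414.5 105. ] red [437.8 275.2 105. ]
fin back top [652.1 165.6 104. ]
face top L,R [614.45611038 198.24642881  83.        ] [612.66536416 138.10206813  83.        ]
slot [550.70116557 167.04319609  10.        ] [425.86370011 168.31187898  10.        ]
```

```bash
python3 - <<'E'
from h import *
for p in [(420,85),(481,245),(560,225),(475,95),(418,85)]: print(p,[U("top",p,z)[:2].round(0).tolist() for z in (0,150,250,350)])
print("side:")
for p in [(395,385),(405,320),(500,200),(400,310)]: print(p,[U("side",p,z)[:2].round(0).tolist() for z in (0,100,200)])
print("face bottom",U("top",c1((45,188)),10),U("top",c1((155,186)),10))
print("narrow follower", U("top",c1((250,325)),66),U("top",c1((250,400)),56))
for n,r in dict(red2=(266,155),pur=(261,199),beak=(216,148),flask=(155,155)).items(): print(n,U("top",r,90).round(0))
# overlay side checks
for n,q in dict(stopedge=(417,165,44),fintop=(641,165,104),faceTL=(613,196,83),capf=(482.7,166.1,115),capr=(572.8,168.3,115),new=(469,414.5,105),FL=(413,201,38),FR=(413,70,38),BR=(689,70,38),BL=(689,201,38)).items():
    print(n,P("side",np.array(q)).round(1),((P("side",np.array(q))-[195,170])*3.7).round(0), "top",((P("top",np.array(q))-[290,125])*4).round(0))
E
```

```text
(420, 85) [[812.0, -96.0], [743.0, -43.0], [697.0, -8.0], [651.0, 27.0]]
(481, 245) [[436.0, -185.0], [422.0, -120.0], [412.0, -76.0], [402.0, -32.0]]
(560, 225) [[471.0, -363.0], [452.0, -271.0], [439.0, -210.0], [426.0, -149.0]]
(475, 95) [[782.0, -220.0], [717.0, -149.0], [674.0, -102.0], [631.0, -55.0]]
(418, 85) [[813.0, -91.0], [743.0, -39.0], [697.0, -5.0], [651.0, 30.0]]
side:
(395, 385) [[489.0, -124.0], [419.0, -180.0], [350.0, -235.0]]
(405, 320) [[597.0, -39.0], [505.0, -111.0], [414.0, -184.0]]
(500, 200) [[1123.0, 147.0], [924.0, 37.0], [725.0, -74.0]]
(400, 310) [[608.0, -16.0], [514.0, -94.0], [420.0, -171.0]]
face bottom [615.15550006 193.20230184  10.        ] [613.41416955 132.54746281  10.        ]
narrow follower [522.24766565  96.43572363  66.        ] [484.97357519  97.90819765  56.        ]
red2 [632. 268.  90.]
pur [540. 282.  90.]
beak [652. 370.  90.]
flask [643. 495.  90.]
stopedge [249.5 272. ] [202. 378.] top [125. 539.]
fintop [349.5 209.9] [571. 148.] top [106.  85.]
faceTL [327.9 216.8] [492. 173.] top [ 46. 153.]
capf [279.8 227.1] [314. 211.] top [128. 390.]
capr [320.2 213.3] [463. 160.] top [111. 210.]
new [216.1 186.1] [78. 60.] top [-383.  446.]
FL [238.7 265.7] [162. 354.] top [ 55. 552.]
FR [275.1 305.1] [296. 500.] top [308. 539.]
BR [399.6 253.4] [757. 309.] top [264.  32.]
BL [354.3 225. ] [589. 204.] top [24. 43.]
```

>>> {"name": "play_rows", "arguments": {
  "motion": [
    {"turn": 8.5},
    {"turn": 8.5},
    {"turn": 0.292},
    {"dx": -45, "dz": 10},
    {"dx": -45, "dz": 12}
  ]
}}

```text
invalid input
```

>>> {"name": "play_rows", "arguments": {
  "motion": [
    {"dx": 0, "dy": 0, "dz": 0, "turn": 8.5, "jaw": 0},
    {"dx": 0, "dy": 0, "dz": 0, "turn": 8.5, "jaw": 0},
    {"dx": 0, "dy": 0, "dz": 0, "turn": 0.292, "jaw": 0},
    {"dx": -45, "dy": 0, "dz": 10, "turn": 0, "jaw": 0},
    {"dx": -45, "dy": 0, "dz": 12, "turn": 0, "jaw": 0}
  ]
}}

```text
time_s: 1.45
tcp_pos: [192.6, -458.3, 210.7]
tcp_rot: [-90.0, 0.1, -89.8]
force: [0.4, 0.3, 0.7]
gripper_width: 1.003
```

>>> {"name": "play_rows", "arguments": {
  "motion": [
    {"dx": -47, "dy": 0, "dz": 12, "turn": 0, "jaw": 0},
    {"dx": -47, "dy": 0, "dz": 12, "turn": 0, "jaw": 0},
    {"dx": -47, "dy": 0, "dz": 12, "turn": 0, "jaw": 0},
    {"dx": -47, "dy": 0, "dz": 15, "turn": 0, "jaw": 0},
    {"dx": -47, "dy": 0, "dz": 15, "turn": 0, "jaw": 0}
  ]
}}

```text
time_s: 1.95
tcp_pos: [259.0, -222.3, 211.6]
tcp_rot: [-90.0, -0.0, -89.8]
force: [0.4, -0.5, 1.4]
gripper_width: 1.001
```

>>> {"name": "play_rows", "arguments": {
  "motion": [
    {"dx": -47, "dy": 0, "dz": 15, "turn": 0, "jaw": 0},
    {"dx": -47, "dy": 0, "dz": 15, "turn": 0, "jaw": 0},
    {"dx": -47, "dy": 0, "dz": 15, "turn": 0, "jaw": 0},
    {"dx": -47, "dy": 0, "dz": 15, "turn": 0, "jaw": 0},
    {"dx": -47, "dy": 0, "dz": 15, "turn": 0, "jaw": 0}
  ]
}}

```text
time_s: 2.45
tcp_pos: [334.3, 12.9, 212.2]
tcp_rot: [-89.9, -0.1, -89.8]
force: [1.3, -0.4, -0.0]
gripper_width: 1.003
```

>>> {"name": "play_rows", "arguments": {
  "motion": [
    {"dx": -40, "dy": 0, "dz": 20, "turn": 0, "jaw": 0},
    {"dx": -40, "dy": 0, "dz": 20, "turn": 0, "jaw": 0},
    {"dx": -40, "dy": 0, "dz": 25, "turn": 0, "jaw": 0},
    {"dx": -30, "dy": 0, "dz": 35, "turn": 0, "jaw": 0},
    {"dx": 0, "dy": 0, "dz": 45, "turn": 0, "jaw": 0}
  ]
}}

```text
time_s: 2.95
tcp_pos: [479.0, 165.2, 211.5]
tcp_rot: [-90.0, 0.1, -89.4]
force: [0.4, -0.4, 0.9]
gripper_width: 1.003
```

>>> {"name": "play_rows", "arguments": {
  "motion": [
    {"dx": 0, "dy": 0, "dz": 35, "turn": 0, "jaw": 0},
    {"dx": 0, "dy": 0, "dz": 35, "turn": 0, "jaw": 0},
    {"dx": 0, "dy": 0, "dz": 30, "turn": 0, "jaw": 0},
    {"dx": 0, "dy": 0, "dz": 0, "turn": 0, "jaw": 0},
    {"dx": 0, "dy": 0, "dz": 0, "turn": 0, "jaw": 0}
  ]
}}

```text
time_s: 3.45
tcp_pos: [578.6, 160.9, 210.8]
tcp_rot: [-90.1, -0.0, -89.9]
force: [-0.6, -0.0, -0.5]
gripper_width: 0.999
```

```bash
python3 - <<'E'
from h import *
i=camera_info("wrist"); im=read_camera("wrist"); np.savez("w1.npz",K=i["camera_matrix"],W=i["world_to_cam"])
cv2.imwrite("pics/w1.png",im[:,:,::-1]); W=i["world_to_cam"]; print(get_obs()["tcp_pos"],-W[:3,:3].T@W[:3,3],W.round(3))
E
```

```text
[578.1222602  161.00732053 211.05339072] [654.16921052 161.22798876 373.41246915] [[ 2.00000e-03 -1.00000e+00  0.00000e+00  1.59925e+02]
 [-9.55000e-01 -2.00000e-03  2.98000e-01  5.13610e+02]
 [-2.98000e-01 -1.00000e-03 -9.55000e-01  5.51360e+02]
 [ 0.00000e+00  0.00000e+00  0.00000e+00  1.00000e+00]]
```

View pics/w1.png

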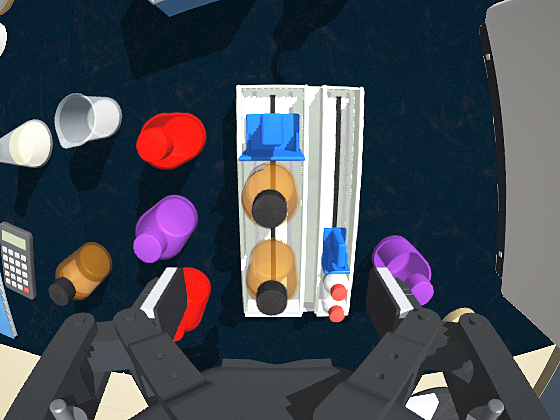

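```bash
cat >> h.py <<'E'
def UW(uv,z,f):
    d=np.load(f);K=d["K"];W=d["W"]
    v=(np.array(uv)-K[:2,2])/K[0,0]; r=np.linalg.norm(v); ray=np.append(np.sin(r)*v/r,np.cos(r))
    o=-W[:3,:3].T@W[:3,3]; q=W[:3,:3].T@ray; return (o+q*(z-o[2])/q[2]).round(1)
E
python3 - <<'E'
from h import *
crop("pics/w1.png",225,70,150,75,5,"pics/cw1.png")
crop("pics/w1.png",225,225,150,100,5,"pics/cw1b.png")
for n,p,z in [("capr",(269,208),115),("capf",(271,290),115),("BL",(238,86),38),("BR",(364,88),38),("FL",(245,317),38),("plate bot",(274,160),10)]: print(n,UW(p,z,"w1.npz"))
E
```

```text
capr [577.2 167.1 115. ]
capf [498.7 165.8 115. ]
BL [683.5 200.1  38. ]
BR [684.2  70.6  38. ]
FL [411.9 200.   38. ]
plate bot [602.3 163.7  10. ]
```

View pics/cw1.png

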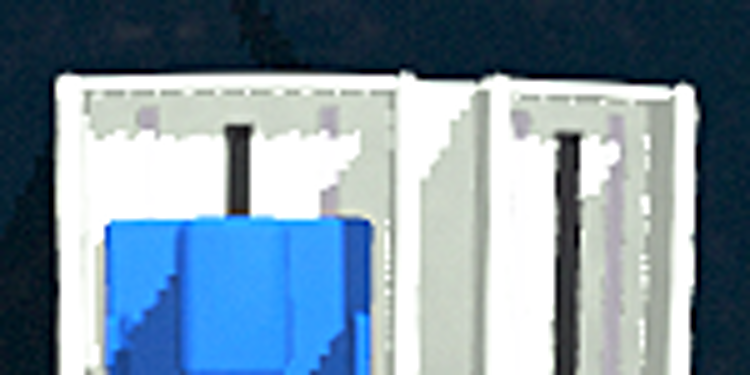

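View pics/cw1b.png

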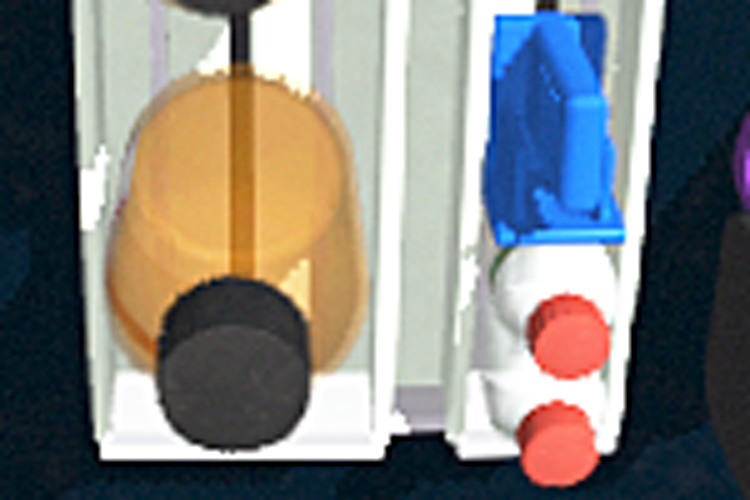

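```bash
python3 - <<'E'
from h import *
for n,p,z in [("capf",(272,304),115),("fin front top",(272,144.5),104),("fin back",(272,113.5),48),("finL",(262,144),104),("finR",(282.5,144),104),("plate top",(273,160),83),("plate top",(273,152),83),("slot back",(272.5,96),10),("front top in",(270,311),38)]: print(n,UW(p,z,"w1.npz"))
E
```

```text
capf [483.2 164.9 115. ]
fin front top [628.7 164.7 104. ]
fin back [654.6 165.4  48. ]
finL [629.2 173.  104. ]
finR [629.2 156.  104. ]
plate top [612.7 164.1  83. ]
plate top [620.  164.1  83. ]
slot back [674.2 165.4  10. ]
front top in [421.7 168.6  38. ]
```

>>> {"name": "play_rows", "arguments": {
  "motion": [
    {"dx": -4, "dy": 0, "dz": 34, "turn": 0, "jaw": 0},
    {"dx": 0, "dy": 0, "dz": 30, "turn": 0, "jaw": 0},
    {"dx": 0, "dy": 35, "dz": 0, "turn": 0, "jaw": 0},
    {"dx": 0, "dy": 35, "dz": 0, "turn": 0, "jaw": 0},
    {"dx": 0, "dy": 0, "dz": 0, "turn": 0, "jaw": 0}
  ]
}}

```text
time_s: 4.0
tcp_pos: [638.0, 164.8, 135.9]
tcp_rot: [-90.6, -0.0, -89.9]
force: [-1.0, -0.6, -0.4]
gripper_width: 1.001
```

>>> {"name": "play_rows", "arguments": {
  "motion": [
    {"dx": 0, "dy": 25, "dz": 0, "turn": 0, "jaw": 0},
    {"dx": 0, "dy": 25, "dz": 0, "turn": 0, "jaw": 0},
    {"dx": 0, "dy": 20, "dz": 0, "turn": 0, "jaw": 0},
    {"dx": 0, "dy": 0, "dz": 0, "turn": 0, "jaw": 0},
    {"dx": 0, "dy": 0, "dz": 0, "turn": 0, "jaw": 0}
  ]
}}

```text
time_s: 4.5
tcp_pos: [643.3, 165.2, 73.5]
tcp_rot: [-89.9, 0.0, -90.0]
force: [-0.1, -0.5, 0.8]
gripper_width: 0.998
```

>>> {"name": "play_rows", "arguments": {
  "motion": [
    {"dx": 0, "dy": 0, "dz": 0, "turn": 0, "jaw": 1},
    {"dx": 0, "dy": 0, "dz": 0, "turn": 0, "jaw": 1},
    {"dx": 0, "dy": 0, "dz": 0, "turn": 0, "jaw": 1},
    {"dx": 0, "dy": 0, "dz": 0, "turn": 0, "jaw": 1},
    {"dx": 0, "dy": 0, "dz": 0, "turn": 0, "jaw": 1}
  ]
}}

```text
time_s: 5.0
tcp_pos: [643.3, 165.5, 72.2]
tcp_rot: [-90.0, 0.1, -90.0]
force: [-1.0, 0.4, -1.0]
gripper_width: 0.191
```

>>> {"name": "play_rows", "arguments": {
  "motion": [
    {"dx": 0, "dy": 0, "dz": -3, "turn": 0, "jaw": 1},
    {"dx": 0, "dy": 0, "dz": -6, "turn": 0, "jaw": 1},
    {"dx": 0, "dy": 0, "dz": -6, "turn": 0, "jaw": 1},
    {"dx": 0, "dy": 0, "dz": -6, "turn": 0, "jaw": 1},
    {"dx": 0, "dy": 0, "dz": -6, "turn": 0, "jaw": 1}
  ]
}}

```text
time_s: 5.5
tcp_pos: [616.1, 165.3, 72.2]
tcp_rot: [-89.9, 0.0, -90.0]
force: [2.7, 3.5, 3.4]
gripper_width: 0.191
```

>>> {"name": "play_rows", "arguments": {
  "motion": [
    {"dx": 0, "dy": 0, "dz": -6, "turn": 0, "jaw": 1},
    {"dx": 0, "dy": 0, "dz": -6, "turn": 0, "jaw": 1},
    {"dx": 0, "dy": 0, "dz": -6, "turn": 0, "jaw": 1},
    {"dx": 0, "dy": 0, "dz": -6, "turn": 0, "jaw": 1},
    {"dx": 0, "dy": 0, "dz": -4, "turn": 0, "jaw": 1}
  ]
}}

```text
time_s: 6.0
tcp_pos: [588.1, 165.2, 72.2]
tcp_rot: [-89.9, 0.0, -90.0]
force: [5.0, 3.2, 3.6]
gripper_width: 0.191
```

>>> {"name": "play_rows", "arguments": {
  "motion": [
    {"dx": 0, "dy": 0, "dz": -5, "turn": 0, "jaw": 1},
    {"dx": 0, "dy": 0, "dz": -5, "turn": 0, "jaw": 1},
    {"dx": 0, "dy": 0, "dz": -5, "turn": 0, "jaw": 1},
    {"dx": 0, "dy": 0, "dz": -3, "turn": 0, "jaw": 1},
    {"dx": 0, "dy": 0, "dz": -2, "turn": 0, "jaw": 1}
  ]
}}

```text
time_s: 6.5
tcp_pos: [568.3, 165.2, 72.1]
tcp_rot: [-89.9, 0.0, -90.0]
force: [4.1, 4.6, 2.6]
gripper_width: 0.193
```

>>> {"name": "play_rows", "arguments": {
  "motion": [
    {"dx": 0, "dy": 0, "dz": -1, "turn": 0, "jaw": 1},
    {"dx": 0, "dy": 0, "dz": -1, "turn": 0, "jaw": 1},
    {"dx": 0, "dy": 0, "dz": -1, "turn": 0, "jaw": 1},
    {"dx": 0, "dy": 0, "dz": -1, "turn": 0, "jaw": 1},
    {"dx": 0, "dy": 0, "dz": 0, "turn": 0, "jaw": 1}
  ]
}}

```text
time_s: 7.0
tcp_pos: [564.4, 165.2, 72.1]
tcp_rot: [-89.9, 0.0, -90.0]
force: [3.7, 3.4, 2.9]
gripper_width: 0.193
```

```bash
python3 - <<'E'
from h import *
im=read_camera("side"); crop(im,195,170,215,150,3.7,"pics/cs2.png")
im=read_camera("top"); cv2.imwrite("pics/top2.png",im[:,:,::-1]); crop(im,290,125,80,150,4,"pics/ct3.png")
E
```

```text
(no output)
```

View pics/cs2.png

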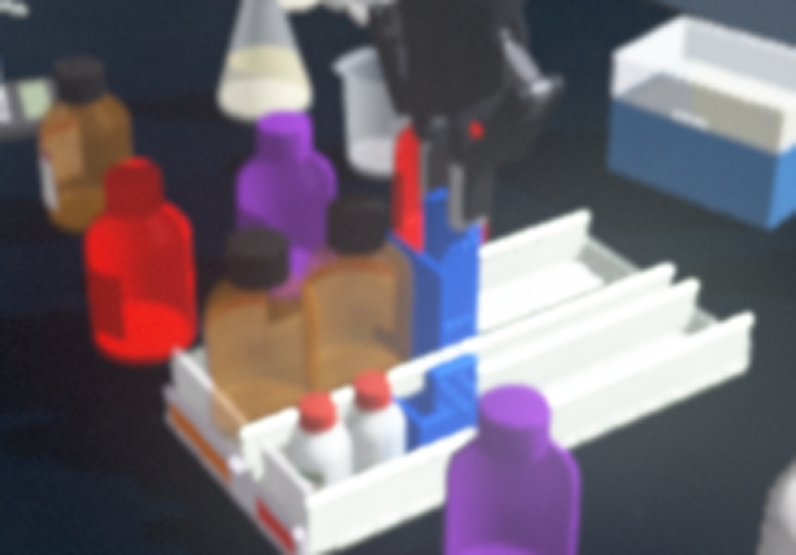

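View pics/ct3.png

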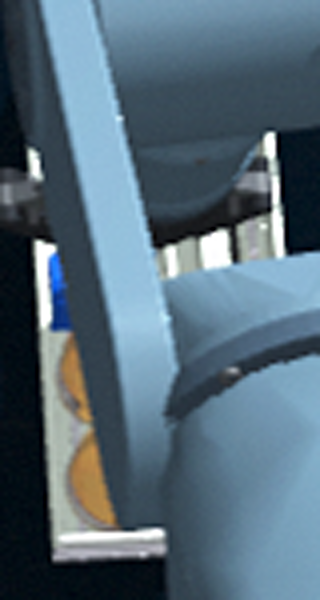

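Bottles upright and near the stop. I'll keep pulling in small steps, watching the force.

>>> {"name": "play_rows", "arguments": {
  "motion": [
    {"dx": 0, "dy": 0, "dz": -1, "turn": 0, "jaw": 1},
    {"dx": 0, "dy": 0, "dz": -1, "turn": 0, "jaw": 1},
    {"dx": 0, "dy": 0, "dz": -1, "turn": 0, "jaw": 1},
    {"dx": 0, "dy": 0, "dz": -1, "turn": 0, "jaw": 1},
    {"dx": 0, "dy": 0, "dz": 0, "turn": 0, "jaw": 1}
  ]
}}

```text
time_s: 7.6
tcp_pos: [563.7, 165.1, 72.3]
tcp_rot: [-89.5, 0.1, -90.0]
force: [17.2, 4.8, -7.3]
gripper_width: 0.194
```

>>> {"name": "play_rows", "arguments": {
  "motion": [
    {"dx": 0, "dy": 0, "dz": 3, "turn": 0, "jaw": 1},
    {"dx": 0, "dy": 0, "dz": 6, "turn": 0, "jaw": 1},
    {"dx": 0, "dy": 0, "dz": 10, "turn": 0, "jaw": 1},
    {"dx": 0, "dy": 0, "dz": 12, "turn": 0, "jaw": 1},
    {"dx": 0, "dy": 0, "dz": 12, "turn": 0, "jaw": 1}
  ]
}}

```text
time_s: 8.1
tcp_pos: [601.9, 165.3, 72.1]
tcp_rot: [-90.1, 0.0, -90.0]
force: [-2.9, 2.5, 9.8]
gripper_width: 0.191
```

>>> {"name": "play_rows", "arguments": {
  "motion": [
    {"dx": 0, "dy": 0, "dz": 12, "turn": 0, "jaw": 1},
    {"dx": 0, "dy": 0, "dz": 12, "turn": 0, "jaw": 1},
    {"dx": 0, "dy": 0, "dz": 12, "turn": 0, "jaw": 1},
    {"dx": 0, "dy": 0, "dz": 10, "turn": 0, "jaw": 1},
    {"dx": 0, "dy": 0, "dz": 6, "turn": 0, "jaw": 1}
  ]
}}

```text
time_s: 8.6
tcp_pos: [654.3, 165.4, 72.1]
tcp_rot: [-90.1, 0.0, -90.0]
force: [-3.0, 3.9, 9.1]
gripper_width: 0.19
```

>>> {"name": "play_rows", "arguments": {
  "motion": [
    {"dx": 0, "dy": 0, "dz": 3, "turn": 0, "jaw": 1},
    {"dx": 0, "dy": 0, "dz": 3, "turn": 0, "jaw": 1},
    {"dx": 0, "dy": 0, "dz": 2, "turn": 0, "jaw": 1},
    {"dx": 0, "dy": 0, "dz": 1, "turn": 0, "jaw": 1},
    {"dx": 0, "dy": 0, "dz": 0, "turn": 0, "jaw": 1}
  ]
}}

```text
time_s: 9.1
tcp_pos: [662.9, 165.5, 72.1]
tcp_rot: [-90.1, 0.0, -90.0]
force: [-1.6, 3.5, 8.1]
gripper_width: 0.188
```

>>> {"name": "play_rows", "arguments": {
  "motion": [
    {"dx": 0, "dy": 0, "dz": 0, "turn": 0, "jaw": 0},
    {"dx": 0, "dy": 0, "dz": 0, "turn": 0, "jaw": 0},
    {"dx": 0, "dy": 0, "dz": 0, "turn": 0, "jaw": 0},
    {"dx": 0, "dy": -25, "dz": 0, "turn": 0, "jaw": 0},
    {"dx": 0, "dy": -45, "dz": 0, "turn": 0, "jaw": 0}
  ]
}}

```text
time_s: 9.6
tcp_pos: [660.3, 164.2, 136.9]
tcp_rot: [-90.6, -0.1, -90.0]
force: [1.9, 0.3, 0.8]
gripper_width: 0.996
```

>>> {"name": "play_rows", "arguments": {
  "motion": [
    {"dx": 0, "dy": -45, "dz": 0, "turn": 0, "jaw": 0},
    {"dx": 0, "dy": -40, "dz": -40, "turn": 0, "jaw": 0},
    {"dx": 0, "dy": 0, "dz": -50, "turn": 0, "jaw": 0},
    {"dx": 0, "dy": 0, "dz": -40, "turn": 0, "jaw": 0},
    {"dx": 0, "dy": 0, "dz": 0, "turn": 0, "jaw": 0}
  ]
}}

```text
time_s: 10.1
tcp_pos: [532.8, 165.2, 220.5]
tcp_rot: [-90.3, -0.0, -89.9]
force: [-0.0, -0.1, 0.0]
gripper_width: 0.999
```

```bash
python3 - <<'E'
from h import *
i=camera_info("wrist"); im=read_camera("wrist"); np.savez("w2.npz",K=i["camera_matrix"],W=i["world_to_cam"])
cv2.imwrite("pics/w2.png",im[:,:,::-1]); print(get_obs()["tcp_pos"])
crop(im,0,200,160,120,5,"pics/cw2.png"); crop(im,225,80,150,110,5,"pics/cw2b.png")
im=read_camera("side"); crop(im,195,170,215,150,3.7,"pics/cs3.png")
E
```

```text
[535.91837172 164.99101365 221.43729766]
```

View pics/w2.png

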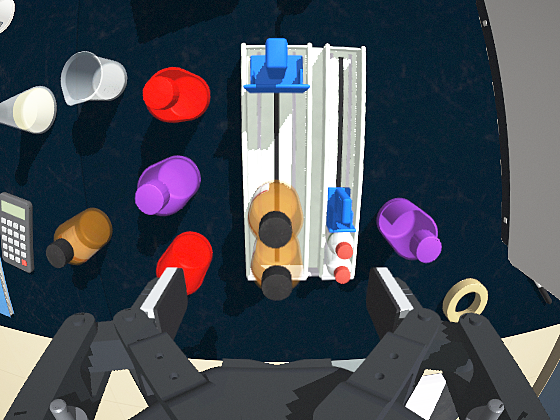

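View pics/cs3.png

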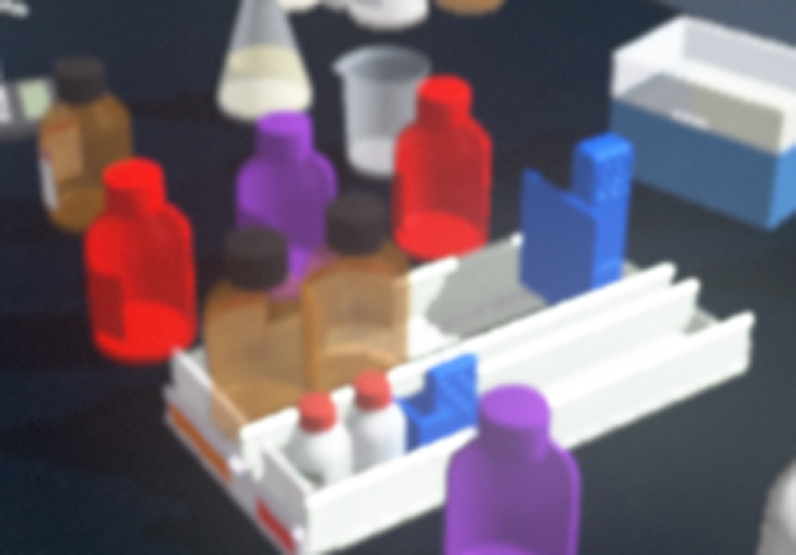

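```bash
python3 - <<'E'
from h import *
def s(p): return (195+(p[0]+.5)/3.7-.5,170+(p[1]+.5)/3.7-.5)
print("side cap",U("side",s((79,66)),105),"base",U("side",s((77,211)),0))
print("front cap",U("side",s((258,236)),115),"rear",U("side",s((357,203)),115))
for n,p,z in [("new",(59,255),105),("capf",(276,289),115),("capr",(274.5,234),115)]: print(n,UW(p,z,"w2.npz"))
im=cv2.imread("pics/w2.png")
cv2.imwrite("pics/cw3.png",cv2.resize(np.hstack([im[195:275,30:130],im[225:305,230:330]]),None,fx=4,fy=4,interpolation=cv2.INTER_CUBIC))
E
```

```text
side cap [465.81091042 408.08430836 105.        ] base [460.74344982 423.03589163   0.        ]
front cap [448.82566422 162.05839014 115.        ] rear [504.42264945 162.80371577 115.        ]
new [470.7 408.9 105. ]
capf [447.6 165.6 115. ]
capr [504.1 166.9 115. ]
```

View pics/cw3.png

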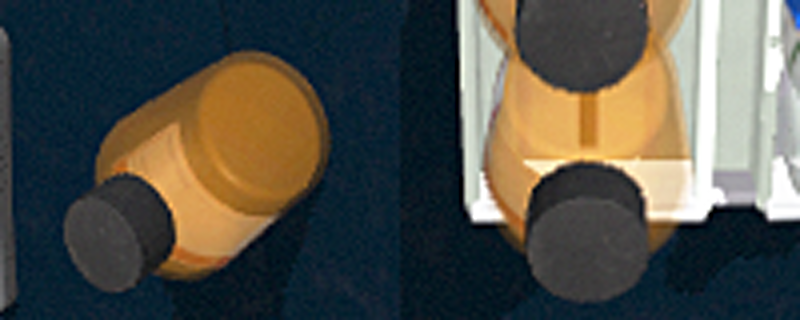

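```bash
python3 - <<'E'
from h import *
for n,p,z in [("new",(55.6,256.4),105),("newbase",(95.4,228),2),("capf",(276.2,287.2),115)]: print(n,UW(p,z,"w2.npz"))
E
```

```text
new [468.7 414.8 105. ]
newbase [465.4 418.    2. ]
capf [449.6 165.4 115. ]
```

>>> {"name": "play_rows", "arguments": {
  "motion": [
    {"dx": -45, "dy": 0, "dz": -14, "turn": 0, "jaw": 0},
    {"dx": -47, "dy": 0, "dz": -14, "turn": 0, "jaw": 0},
    {"dx": -47, "dy": 0, "dz": -14, "turn": 0, "jaw": 0},
    {"dx": -47, "dy": 0, "dz": -14, "turn": 0, "jaw": 0},
    {"dx": -47, "dy": 0, "dz": -12, "turn": 0, "jaw": 0}
  ]
}}

```text
time_s: 10.7
tcp_pos: [471.3, 400.0, 221.8]
tcp_rot: [-90.0, 0.0, -90.0]
force: [0.0, -0.5, 0.6]
gripper_width: 0.996
```

>>> {"name": "play_rows", "arguments": {
  "motion": [
    {"dx": -16, "dy": 0, "dz": 0, "turn": 0, "jaw": 0},
    {"dx": 0, "dy": 30, "dz": 0, "turn": 0, "jaw": 0},
    {"dx": 0, "dy": 30, "dz": 0, "turn": 0, "jaw": 0},
    {"dx": 0, "dy": 0, "dz": 0, "turn": 0, "jaw": 0},
    {"dx": 0, "dy": 0, "dz": 0, "turn": 0, "jaw": 0}
  ]
}}

```text
time_s: 11.2
tcp_pos: [471.4, 413.5, 161.5]
tcp_rot: [-90.1, -0.1, -90.1]
force: [0.6, -0.8, 0.8]
gripper_width: 1.006
```

Take a wrist look straight down before the grasp (the close check of the choice).

```bash
python3 - <<'E'
from h import *
i=camera_info("wrist"); im=read_camera("wrist"); np.savez("w3.npz",K=i["camera_matrix"],W=i["world_to_cam"])
cv2.imwrite("pics/w3.png",im[:,:,::-1]); print(get_obs()["tcp_pos"])
E
```

```text
[472.07859993 413.98550081 162.96183004]
```

View pics/w3.png

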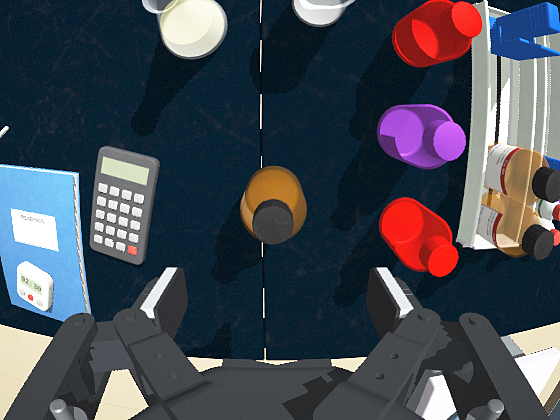

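```bash
python3 - <<'E'
from h import *
im=cv2.imread("pics/w3.png"); cv2.imwrite("pics/cw4.png",cv2.resize(im[155:255,225:325],None,fx=5,fy=5,interpolation=cv2.INTER_CUBIC))
for n,p,z in [("new",(271.5,225),105),("body L",(241,205),75),("body R",(307,205),75)]: print(n,UW(p,z,"w3.npz"))
E
```

```text
new [469.  417.1 105. ]
body L [475.3 441.9  75. ]
body R [475.2 389.1  75. ]
```

View pics/cw4.png

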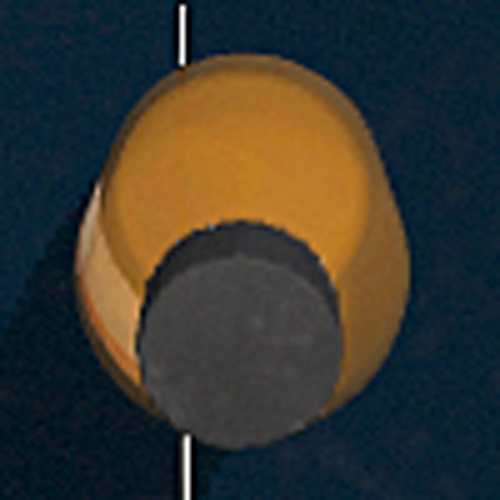

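>>> {"name": "play_rows", "arguments": {
  "motion": [
    {"dx": -1.5, "dy": 28, "dz": -3.5, "turn": 0, "jaw": 0},
    {"dx": 0, "dy": 32, "dz": 0, "turn": 0, "jaw": 0},
    {"dx": 0, "dy": 32, "dz": 0, "turn": 0, "jaw": 0},
    {"dx": 0, "dy": 24, "dz": 0, "turn": 0, "jaw": 0},
    {"dx": 0, "dy": 0, "dz": 0, "turn": 0, "jaw": 0}
  ]
}}

```text
time_s: 11.75
tcp_pos: [466.3, 414.4, 44.1]
tcp_rot: [-90.2, -0.1, -90.0]
force: [-0.7, 0.4, -0.4]
gripper_width: 1.003
```

>>> {"name": "play_rows", "arguments": {
  "motion": [
    {"dx": 0, "dy": 0, "dz": 0, "turn": 0, "jaw": 1},
    {"dx": 0, "dy": 0, "dz": 0, "turn": 0, "jaw": 1},
    {"dx": 0, "dy": 0, "dz": 0, "turn": 0, "jaw": 1},
    {"dx": 0, "dy": 0, "dz": 0, "turn": 0, "jaw": 1},
    {"dx": 0, "dy": 0, "dz": 0, "turn": 0, "jaw": 1}
  ]
}}

```text
time_s: 12.25
tcp_pos: [469.5, 416.8, 49.2]
tcp_rot: [-89.7, 0.2, -90.0]
force: [1.5, -0.0, 6.9]
gripper_width: 0.643
```

>>> {"name": "play_rows", "arguments": {
  "motion": [
    {"dx": 0, "dy": -10, "dz": 0, "turn": 0, "jaw": 1},
    {"dx": 0, "dy": -25, "dz": 0, "turn": 0, "jaw": 1},
    {"dx": 0, "dy": -35, "dz": 0, "turn": 0, "jaw": 1},
    {"dx": 0, "dy": -35, "dz": 0, "turn": 0, "jaw": 1},
    {"dx": 0, "dy": -35, "dz": 0, "turn": 0, "jaw": 1}
  ]
}}

```text
time_s: 12.75
tcp_pos: [466.6, 415.3, 187.8]
tcp_rot: [-90.0, -0.0, -90.0]
force: [1.4, -0.7, -1.8]
gripper_width: 0.639
```

>>> {"name": "play_rows", "arguments": {
  "motion": [
    {"dx": 12, "dy": -10, "dz": 6, "turn": 0, "jaw": 1},
    {"dx": 25, "dy": 0, "dz": 10, "turn": 0, "jaw": 1},
    {"dx": 30, "dy": 0, "dz": 13, "turn": 0, "jaw": 1},
    {"dx": 30, "dy": 0, "dz": 13, "turn": 0, "jaw": 1},
    {"dx": 30, "dy": 0, "dz": 13, "turn": 0, "jaw": 1}
  ]
}}

```text
time_s: 13.25
tcp_pos: [521.8, 286.2, 194.6]
tcp_rot: [-90.1, -0.1, -90.0]
force: [0.3, -0.5, -2.5]
gripper_width: 0.64
```

>>> {"name": "play_rows", "arguments": {
  "motion": [
    {"dx": 30, "dy": 0, "dz": 13, "turn": 0, "jaw": 1},
    {"dx": 30, "dy": 0, "dz": 12, "turn": 0, "jaw": 1},
    {"dx": 30, "dy": 0, "dz": 12, "turn": 0, "jaw": 1},
    {"dx": 22, "dy": 0, "dz": 8, "turn": 0, "jaw": 1},
    {"dx": 12, "dy": 0, "dz": 2, "turn": 0, "jaw": 1}
  ]
}}

```text
time_s: 13.75
tcp_pos: [569.1, 161.5, 194.6]
tcp_rot: [-90.1, -0.0, -90.1]
force: [0.1, 1.3, -2.2]
gripper_width: 0.641
```

>>> {"name": "play_rows", "arguments": {
  "motion": [
    {"dx": 0, "dy": 0, "dz": 0, "turn": 0, "jaw": 1},
    {"dx": 0, "dy": 0, "dz": 0, "turn": 0, "jaw": 1},
    {"dx": 0, "dy": 0, "dz": 0, "turn": 0, "jaw": 1},
    {"dx": 0, "dy": 0, "dz": 0, "turn": 0, "jaw": 1},
    {"dx": 0, "dy": 0, "dz": 0, "turn": 0, "jaw": 1}
  ]
}}

```text
time_s: 14.25
tcp_pos: [568.8, 165.4, 195.9]
tcp_rot: [-90.0, 0.0, -89.9]
force: [0.4, -0.2, -3.1]
gripper_width: 0.635
```

```bash
python3 - <<'E'
from h import *
i=camera_info("wrist"); im=read_camera("wrist"); np.savez("w4.npz",K=i["camera_matrix"],W=i["world_to_cam"])
cv2.imwrite("pics/w4.png",im[:,:,::-1]); o=get_obs();print(o["tcp_pos"],o["gripper_width"])
im=read_camera("side"); crop(im,195,100,250,200,3.2,"pics/cs4.png")
E
```

```text
[568.85295801 165.21279824 195.8878862 ] 0.6354023850106851
```

View pics/w4.png

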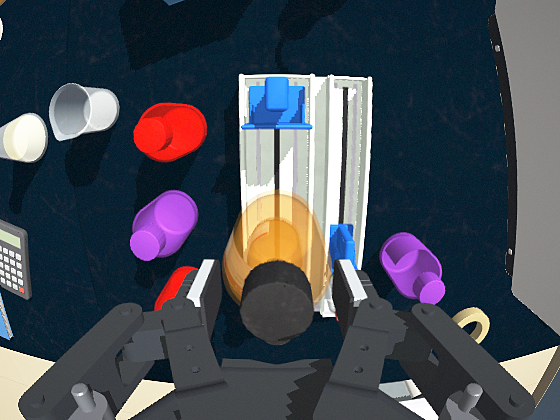

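View pics/cs4.png

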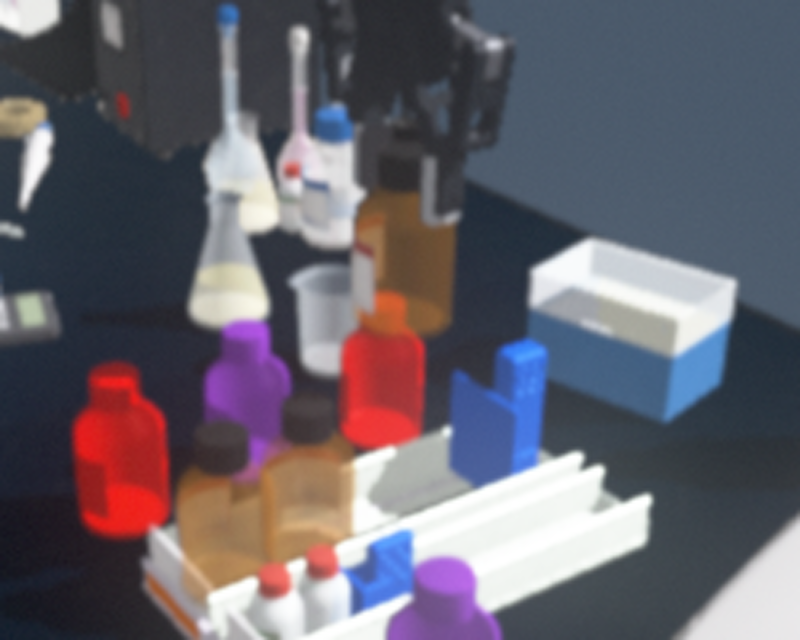

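>>> {"name": "play_rows", "arguments": {
  "motion": [
    {"dx": 0, "dy": 15, "dz": 6, "turn": 0, "jaw": 1},
    {"dx": 0, "dy": 25, "dz": 0, "turn": 0, "jaw": 1},
    {"dx": 0, "dy": 25, "dz": 0, "turn": 0, "jaw": 1},
    {"dx": 0, "dy": 20, "dz": 0, "turn": 0, "jaw": 1},
    {"dx": 0, "dy": 5, "dz": 0, "turn": 0, "jaw": 1}
  ]
}}

```text
time_s: 14.85
tcp_pos: [572.8, 164.2, 101.8]
tcp_rot: [-90.4, -0.0, -90.0]
force: [0.1, 0.1, -2.4]
gripper_width: 0.639
```

>>> {"name": "play_rows", "arguments": {
  "motion": [
    {"dx": 0, "dy": 0, "dz": 0, "turn": 0, "jaw": 1},
    {"dx": 0, "dy": 4, "dz": 0, "turn": 0, "jaw": 1},
    {"dx": 0, "dy": 6, "dz": 0, "turn": 0, "jaw": 1},
    {"dx": 0, "dy": 6, "dz": 0, "turn": 0, "jaw": 1},
    {"dx": 0, "dy": 4, "dz": 0, "turn": 0, "jaw": 1}
  ]
}}

```text
time_s: 15.35
tcp_pos: [575.0, 164.5, 85.6]
tcp_rot: [-90.0, 0.0, -90.0]
force: [-0.7, 0.0, -3.0]
gripper_width: 0.637
```

>>> {"name": "play_rows", "arguments": {
  "motion": [
    {"dx": 0, "dy": 4, "dz": 0, "turn": 0, "jaw": 1},
    {"dx": 0, "dy": 4, "dz": 0, "turn": 0, "jaw": 1},
    {"dx": 0, "dy": 4, "dz": 0, "turn": 0, "jaw": 1},
    {"dx": 0, "dy": 4, "dz": 0, "turn": 0, "jaw": 1},
    {"dx": 0, "dy": 4, "dz": 0, "turn": 0, "jaw": 1}
  ]
}}

```text
time_s: 15.85
tcp_pos: [575.1, 164.5, 65.5]
tcp_rot: [-90.0, -0.0, -90.0]
force: [0.5, -1.0, -2.6]
gripper_width: 0.639
```

>>> {"name": "play_rows", "arguments": {
  "motion": [
    {"dx": 0, "dy": 2, "dz": 0, "turn": 0, "jaw": 1},
    {"dx": 0, "dy": 1, "dz": 0, "turn": 0, "jaw": 1},
    {"dx": 0, "dy": 1, "dz": 0, "turn": 0, "jaw": 1},
    {"dx": 0, "dy": 1, "dz": 0, "turn": 0, "jaw": 1},
    {"dx": 0, "dy": 0, "dz": 0, "turn": 0, "jaw": 1}
  ]
}}

```text
time_s: 16.35
tcp_pos: [575.1, 164.5, 60.8]
tcp_rot: [-90.0, 0.0, -90.0]
force: [0.8, -0.4, -2.0]
gripper_width: 0.639
```

>>> {"name": "play_rows", "arguments": {
  "motion": [
    {"dx": 0, "dy": 1, "dz": 0, "turn": 0, "jaw": 1},
    {"dx": 0, "dy": 1, "dz": 0, "turn": 0, "jaw": 1},
    {"dx": 0, "dy": 0, "dz": 0, "turn": 0, "jaw": 1},
    {"dx": 0, "dy": 0, "dz": 0, "turn": 0, "jaw": 1},
    {"dx": 0, "dy": 0, "dz": 0, "turn": 0, "jaw": 1}
  ]
}}

```text
time_s: 16.85
tcp_pos: [575.3, 164.5, 59.3]
tcp_rot: [-90.0, 0.0, -90.0]
force: [-1.7, -0.1, 2.9]
gripper_width: 0.639
```

>>> {"name": "play_rows", "arguments": {
  "motion": [
    {"dx": 0, "dy": 0, "dz": 0, "turn": 0, "jaw": 0.3},
    {"dx": 0, "dy": 0, "dz": 0, "turn": 0, "jaw": 0.2},
    {"dx": 0, "dy": 0, "dz": 0, "turn": 0, "jaw": 0.1},
    {"dx": 0, "dy": 0, "dz": 0, "turn": 0, "jaw": 0.05},
    {"dx": 0, "dy": 0, "dz": 0, "turn": 0, "jaw": 0}
  ]
}}

```text
time_s: 17.35
tcp_pos: [575.1, 164.5, 58.8]
tcp_rot: [-90.0, -0.0, -90.0]
force: [0.1, 0.2, 0.9]
gripper_width: 1.002
```

```bash
python3 - <<'E'
from h import *
im=read_camera("side"); crop(im,195,100,250,200,3.2,"pics/cs5.png"); print(get_obs()["gripper_width"],get_obs()["force"])
E
```

```text
1.001165736613338 [0.06983931 0.15048995 0.32839436]
```

View pics/cs5.png

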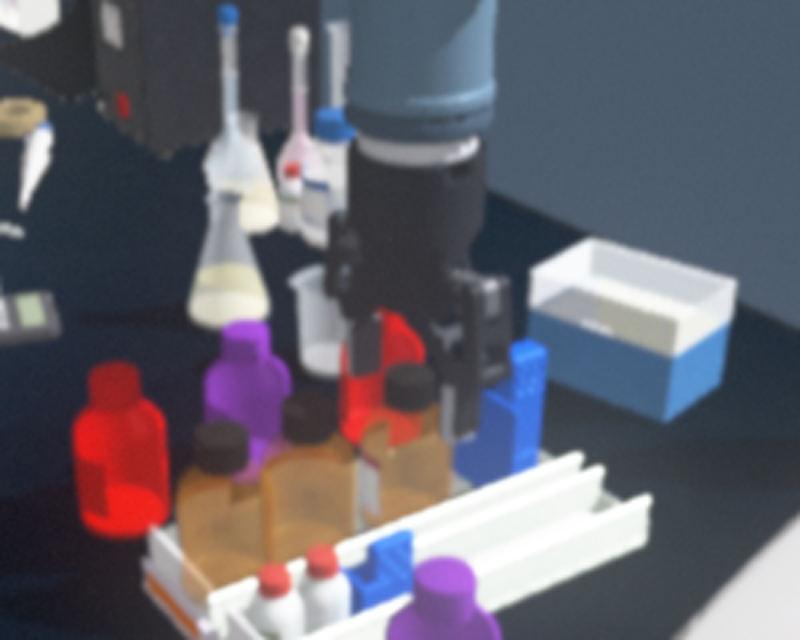

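>>> {"name": "play_rows", "arguments": {
  "motion": [
    {"dx": 0, "dy": -15, "dz": 0, "turn": 0, "jaw": 0},
    {"dx": 0, "dy": -35, "dz": 0, "turn": 0, "jaw": 0},
    {"dx": 0, "dy": -40, "dz": 0, "turn": 0, "jaw": 0},
    {"dx": -0.5, "dy": 0, "dz": 40, "turn": 0, "jaw": 0},
    {"dx": 0, "dy": 0, "dz": 48, "turn": 0, "jaw": 0}
  ]
}}

```text
time_s: 17.9
tcp_pos: [664.9, 165.7, 153.8]
tcp_rot: [-89.7, 0.0, -89.9]
force: [0.9, 0.6, 0.7]
gripper_width: 0.997
```

>>> {"name": "play_rows", "arguments": {
  "motion": [
    {"dx": 0, "dy": 0, "dz": 0, "turn": 0, "jaw": 0},
    {"dx": 0, "dy": 0, "dz": 0, "turn": 0, "jaw": 0},
    {"dx": 0, "dy": 25, "dz": 0, "turn": 0, "jaw": 0},
    {"dx": 0, "dy": 25, "dz": 0, "turn": 0, "jaw": 0},
    {"dx": 0, "dy": 0, "dz": 0, "turn": 0, "jaw": 0}
  ]
}}

```text
time_s: 18.4
tcp_pos: [659.2, 165.0, 95.7]
tcp_rot: [-90.4, -0.0, -90.0]
force: [-0.7, 0.3, -1.4]
gripper_width: 1.003
```

>>> {"name": "play_rows", "arguments": {
  "motion": [
    {"dx": 0, "dy": 15, "dz": 0, "turn": 0, "jaw": 0},
    {"dx": 0, "dy": 12, "dz": 0, "turn": 0, "jaw": 0},
    {"dx": 0, "dy": 0, "dz": 0, "turn": 0, "jaw": 0},
    {"dx": 0, "dy": 0, "dz": 0, "turn": 0, "jaw": 0},
    {"dx": 0, "dy": 0, "dz": 0, "turn": 0, "jaw": 0}
  ]
}}

```text
time_s: 18.9
tcp_pos: [663.7, 165.0, 72.7]
tcp_rot: [-89.9, 0.0, -90.0]
force: [-0.3, -0.3, 0.1]
gripper_width: 0.997
```

>>> {"name": "play_rows", "arguments": {
  "motion": [
    {"dx": 0, "dy": 0, "dz": 0, "turn": 0, "jaw": 1},
    {"dx": 0, "dy": 0, "dz": 0, "turn": 0, "jaw": 1},
    {"dx": 0, "dy": 0, "dz": 0, "turn": 0, "jaw": 1},
    {"dx": 0, "dy": 0, "dz": 0, "turn": 0, "jaw": 1},
    {"dx": 0, "dy": 0, "dz": 0, "turn": 0, "jaw": 1}
  ]
}}

```text
time_s: 19.4
tcp_pos: [663.3, 165.6, 72.2]
tcp_rot: [-90.0, 0.1, -90.0]
force: [-0.2, -0.1, -1.9]
gripper_width: 0.188
```

>>> {"name": "play_rows", "arguments": {
  "motion": [
    {"dx": 0, "dy": 0, "dz": -3, "turn": 0, "jaw": 1},
    {"dx": 0, "dy": 0, "dz": -5, "turn": 0, "jaw": 1},
    {"dx": 0, "dy": 0, "dz": -5, "turn": 0, "jaw": 1},
    {"dx": 0, "dy": 0, "dz": -5, "turn": 0, "jaw": 1},
    {"dx": 0, "dy": 0, "dz": -5, "turn": 0, "jaw": 1}
  ]
}}

```text
time_s: 19.9
tcp_pos: [639.9, 165.4, 72.2]
tcp_rot: [-90.0, 0.0, -90.0]
force: [2.3, 3.6, 1.5]
gripper_width: 0.186
```

>>> {"name": "play_rows", "arguments": {
  "motion": [
    {"dx": 0, "dy": 0, "dz": -4, "turn": 0, "jaw": 1},
    {"dx": 0, "dy": 0, "dz": -3, "turn": 0, "jaw": 1},
    {"dx": 0, "dy": 0, "dz": -3, "turn": 0, "jaw": 1},
    {"dx": 0, "dy": 0, "dz": -3, "turn": 0, "jaw": 1},
    {"dx": 0, "dy": 0, "dz": -2, "turn": 0, "jaw": 1}
  ]
}}

```text
time_s: 20.4
tcp_pos: [625.6, 165.3, 72.3]
tcp_rot: [-89.9, 0.0, -90.0]
force: [5.2, 5.3, 0.5]
gripper_width: 0.188
```

>>> {"name": "play_rows", "arguments": {
  "motion": [
    {"dx": 0, "dy": 0, "dz": -1, "turn": 0, "jaw": 1},
    {"dx": 0, "dy": 0, "dz": -1, "turn": 0, "jaw": 1},
    {"dx": 0, "dy": 0, "dz": -1, "turn": 0, "jaw": 1},
    {"dx": 0, "dy": 0, "dz": -1, "turn": 0, "jaw": 1},
    {"dx": 0, "dy": 0, "dz": 0, "turn": 0, "jaw": 1}
  ]
}}

```text
time_s: 20.9
tcp_pos: [621.5, 165.3, 72.2]
tcp_rot: [-89.9, 0.0, -90.0]
force: [4.1, 4.2, 1.6]
gripper_width: 0.193
```

>>> {"name": "play_rows", "arguments": {
  "motion": [
    {"dx": 0, "dy": 0, "dz": -1, "turn": 0, "jaw": 1},
    {"dx": 0, "dy": 0, "dz": -1, "turn": 0, "jaw": 1},
    {"dx": 0, "dy": 0, "dz": -0.5, "turn": 0, "jaw": 1},
    {"dx": 0, "dy": 0, "dz": -0.5, "turn": 0, "jaw": 1},
    {"dx": 0, "dy": 0, "dz": 0, "turn": 0, "jaw": 1}
  ]
}}

```text
time_s: 21.4
tcp_pos: [619.9, 165.3, 72.3]
tcp_rot: [-89.7, 0.0, -90.0]
force: [10.5, 5.5, -2.9]
gripper_width: 0.192
```

>>> {"name": "play_rows", "arguments": {
  "motion": [
    {"dx": 0, "dy": 0, "dz": 1, "turn": 0, "jaw": 1},
    {"dx": 0, "dy": 0, "dz": 0, "turn": 0, "jaw": 0.6},
    {"dx": 0, "dy": 0, "dz": 0, "turn": 0, "jaw": 0.3},
    {"dx": 0, "dy": 0, "dz": 0, "turn": 0, "jaw": 0.1},
    {"dx": 0, "dy": 0, "dz": 0, "turn": 0, "jaw": 0}
  ]
}}

```text
time_s: 21.9
tcp_pos: [618.6, 164.5, 71.5]
tcp_rot: [-90.1, -0.0, -90.0]
force: [-0.3, 0.1, -0.1]
gripper_width: 0.863
```

>>> {"name": "play_rows", "arguments": {
  "motion": [
    {"dx": 0, "dy": 0, "dz": 0, "turn": 0, "jaw": 0},
    {"dx": 0, "dy": -20, "dz": 0, "turn": 0, "jaw": 0},
    {"dx": 0, "dy": -40, "dz": 0, "turn": 0, "jaw": 0},
    {"dx": 0, "dy": -45, "dz": 0, "turn": 0, "jaw": 0},
    {"dx": 0, "dy": -45, "dz": 0, "turn": 0, "jaw": 0}
  ]
}}

```text
time_s: 22.4
tcp_pos: [618.5, 164.8, 223.1]
tcp_rot: [-90.1, -0.0, -90.0]
force: [0.5, -0.1, -0.1]
gripper_width: 1.006
```

>>> {"name": "play_rows", "arguments": {
  "motion": [
    {"dx": 0, "dy": 0, "dz": -40, "turn": 0, "jaw": 0},
    {"dx": 0, "dy": 0, "dz": -40, "turn": 0, "jaw": 0},
    {"dx": 0, "dy": 0, "dz": 0, "turn": 0, "jaw": 0},
    {"dx": 0, "dy": 0, "dz": 0, "turn": 0, "jaw": 0},
    {"dx": 0, "dy": 0, "dz": 0, "turn": 0, "jaw": 0}
  ]
}}

```text
time_s: 22.9
tcp_pos: [540.2, 164.9, 222.4]
tcp_rot: [-89.9, 0.0, -90.0]
force: [0.8, -0.0, 0.7]
gripper_width: 0.999
```

```bash
python3 - <<'E'
from h import *
i=camera_info("wrist"); im=read_camera("wrist"); np.savez("w5.npz",K=i["camera_matrix"],W=i["world_to_cam"])
crop(im,225,60,160,260,2.3,"pics/w5.png"); o=get_obs();print(o["tcp_pos"],o["force"])
im=read_camera("side"); crop(im,195,100,250,200,3.2,"pics/cs6.png")
E
```

```text
[540.3285169  164.85105597 222.20738525] [ 0.84009735 -0.21441016 -0.22408025]
```

View pics/w5.png

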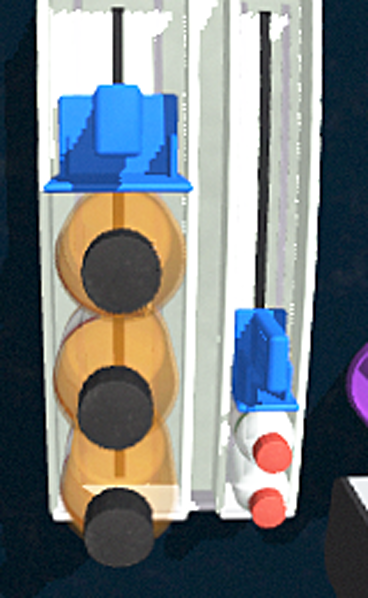

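View pics/cs6.png

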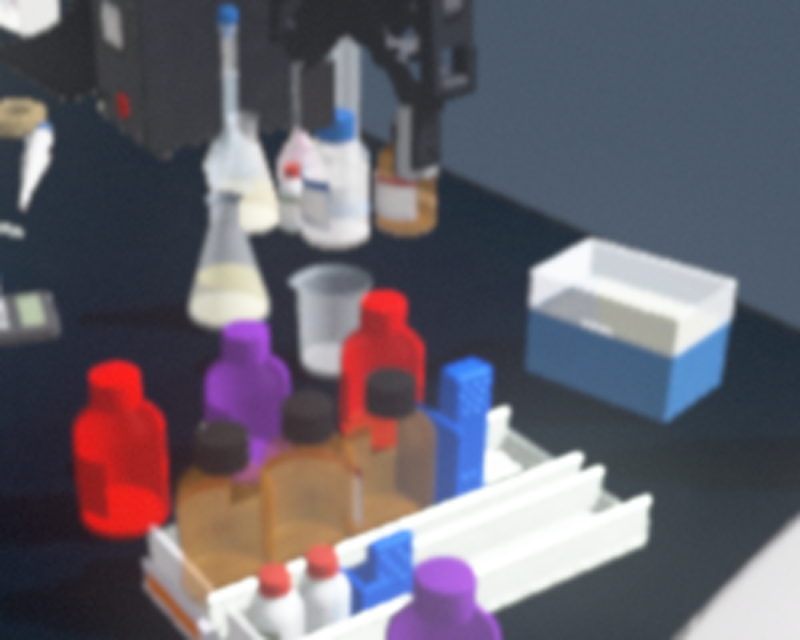

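```bash
python3 - <<'E'
from h import *
for n,p,z in [("f",(118,531),115),("r",(115,412),115),("n",(120,275),115),("fin front top",(117,153),104)]: print(n,UW((225+p[0]/2.3,60+p[1]/2.3),z,"w5.npz"))
E
```

```text
f [452.8 165.1 115. ]
r [506.7 166.3 115. ]
n [560.8 164.3 115. ]
fin front top [605.2 165.4 104. ]
```

```bash
python3 -c "
from station import *
print(job_done(), get_obs()['time_s'])"
```

```text
the job is handed in; nothing more can be done
the job is handed in; nothing more can be done
```

The wide lane is restocked and the job is handed in, at about 23 s of the 67 s allowed. No verdict comes back, so the results below are my own checks.

- **Old bottles:** I gripped the blue follower's fin and pulled it forward, which pushed the two old ambers against the front stop in their order. The force rose to 17 N when they reached it. I then slid the follower fully back.
- **New bottle:** I lifted it over the purple and red look-alikes and stood it in the lane behind the old ones.
- **Follower:** I pulled it forward until the row resisted at 10.5 N. This was within 1 mm of the position I had predicted from the first contact. I then released it and moved clear.

**Final check:** the last wrist picture puts the bottle caps at x ≈ 453, 507 and 561 mm, about 54 mm apart. The bottles are 56 mm across, so this fits bottles in contact within measuring error. All three are at y ≈ 164–166 mm, on the lane's centre line.

The follower's face came out at about 590 mm, 29 mm behind the new bottle's centre, which means it is touching. The side and wrist pictures show all three bottles upright. The droppers, beaker, flask and look-alikes look unmoved, though I only judged that by eye. The gripper was about 100 mm above the bottles and touching nothing.

**Disagreement:** the wrist reading for the front bottle (453 mm) is about 3 mm off the earlier estimates (about 449 mm). I put that down to camera and picking error.

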